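Raise the worm-eaten beam end with a lever jack and hold it

TASK

First mist the old carved beam: push the nozzle cap of the fixed white spray bottle fully down and let it spring back up. Then set the lever jack flat on the table with its saddle centred under the steel lifting band near the free end of the beam and let go of it; pump its handle by pushing it fully down, letting it come all the way up so that the beam settles back on its block, then pushing it fully down again. Finish while still holding the handle down, with the beam's end lifted clear of the near block by the jack alone, and leave the other things on the bench undisturbed.

Things in the scene. Friction and masses are not known exactly. Their poses are not given: they have to be found in the camera images.
- cap_top (a point): centre of the top of the spray bottle's nozzle cap: grey cap 28 mm across, 172 mm above the table when up, on a fixed white bottle 55 mm across beside the beam; a thin spout points sideways
- spray_cap (a joint): travel of the nozzle cap straight down, m: 0 up, 0.008 fully down; its spring needs about 2 N to start and 6 N at full travel and pushes it back up
- lift_point (a point): marked lift point: centre of the flat underside (78 mm across the beam by 40 mm along it) of the plain steel band round the beam near its free end; it lies 84 mm above the table at the start and faces down. x, y axes are those of the beam; the beam's free end face is 40 mm farther along the beam's -y
- beam_center (a point): centre of the loose carved timber beam, 70 wide (x) by 360 long (y) by 70 mm high (z), about 0.85 kg, lying on two wooden blocks, its underside 88 mm and its top 158 mm above the table (band and bolt to 167 mm); its own -y axis points to the free overhanging end, and the lift point is 140 mm from here along -y
- near_block: fixed wooden block 100 (x) by 60 (y) by 88 mm high that bears the beam next to the lift point; origin at the centre of its underside; its centre lies 85 mm from the lift point along the beam's +y, its nearer face 55 mm
- far_block: fixed wooden block of the same size, under the other end of the beam; the beam pivots on it; origin at the centre of its underside
- jack: loose steel lever jack, 0.84 kg with its moving parts; flat base plate 295 mm long (own x from -180 to +115 mm), 64 mm wide, 8 mm thick; origin on the underside of the base. Own +x points from the pump handle to the saddle. Along x: saddle axis at +90 mm, carrying grip at -25 mm, handle hinge at -60 mm (45 mm up), handle reaching back to about -165 mm (base plate beneath it); between saddle and grip nothing stands higher than 46 mm
- jack_grip (a point): centre of the jack's carrying grip, close to its centre of mass: rubber bar 52 mm long (jack's x), 16 mm wide (jack's y: pinch across it), 22 mm high, its top 114 mm and its centre 103 mm above the jack's underside
- saddle: the jack's round steel saddle, 36 mm across; origin at the centre of its top face
- saddle_top (a point): centre of the saddle's top face: 66 mm above the jack's underside with the handle up (18 mm below the lift point's height), rising straight up 57 mm per rad of the handle to 100 mm with the handle fully down; so it meets the band at about 0.32 rad and then lifts the beam's end by up to 16 mm
- pump_handle (a joint): angle of the pump handle, rad: 0 up (the bar slopes upward to the rear at 0.5 rad), 0.6 fully down (0.1 rad below level). Sprung: it rises by itself when let go and lowers the saddle. Takes about 2 to 5 N at the grip to move and about 8 N to hold down with the beam on the saddle
- handle_grip: rubber grip of the pump handle, 60 mm long, 26 mm wide, 16 mm thick; origin at its centre, 90 mm from the handle's hinge along the bar
- handle_top (a point): centre of the upper face of the handle's rubber grip, the place to push down: about 95 mm above the jack's underside with the handle up, 44 mm with it fully down; it moves about 16 mm back (towards the jack's -x) at most on the way
- jar: bystander: open glass jar, 72 mm across, 110 mm high; origin under its centre
- tin: bystander: closed metal tin, 66 mm across, 90 mm high; origin under its centre
- brush: bystander: paint brush, 200 mm long, lying flat
- screwdriver: bystander: screwdriver, 190 mm long, lying flat
- tape: bystander: roll of paper tape, 90 mm across, 22 mm high, by the bottle
- shim: bystander: wooden shim 35 by 75 by 22 mm beside the beam
There are look-alikes about, which are no part of the job. Leave any purple or yellow look-alike of the part that bears cap_top alone.

How it is judged:
By the outcome, as a careful person would: the job done as asked, in the order asked, and still so for the second after the job is handed in, while the arm keeps its last pose, push and grip.
It also fails if it takes over 72 s, if anything falls off the work surface, if the arm or the gripper's body presses on something with over 40 N, if the wrist force passes 120 N, or if a joint passes its speed limit or range.

ROBOT

A 6-joint arm with a two-finger parallel gripper is mounted at the origin on the work surface. World frame = base frame: x ahead of the robot, y to its left, z up, the work surface at z = 0. Lengths are in m, angles in rad, forces in N, time in s.
With the tool pointing down it reaches from about 0.35 to 0.925 m from the base axis. Payload 6.4 kg.
Tool frame: the origin (TCP) lies on the mounting face of the last link; the fingertips stand arm.tip_reach ahead of it and the grasp point (between the pads) lies 155 mm ahead of it (arm.tip_reach is the distance from the TCP to the fingertips, in m); z points along the fingers, y is the line along which they close (so a half turn about z gives the same grasp; the last joint's range is limited). The gripper opens to 85 mm and grips with 20 to 120 N. Pads are 22 mm wide; open, the fingers measure 114 mm over their backs; the gripper's body (76 mm by 85 mm) begins 54 mm behind the grasp point. The pads swing forward as they close: fully open they stand 13 mm farther back than shut.
Start: joints at [0.985, 0.245, 1.558, -0, 1.339, -0.174], TCP at [0.26, 0.596, 0.405] pointing down, gripper open.
Joint ranges: [-3.13, 3.13], [-1.02, 2.26], [0.13, 2.54], [-0.95, 4.09], [0.21, 2.88], [-2.74, 2.74]. Speed limits (rad/s): [2.57, 2.57, 3.14, 3.14, 3.14, 3.14].

INTERFACE

Orientations are given as a unit quaternion [x, y, z, w].
In Python, from bench import arm gives the robot as it stands.
- The arm moves only by the tool move_arm, never from a script. Its arguments are lists of equal length, an entry for each row: "linear": the shift along the tool's x, y, z in mm, a list of three; "spin": the turn about the tool's z in rad. In form: {"linear": [[tx, ty, tz], ...], "spin": [spin, ...]}. A call has 1 to 12 rows; each row is the pose to reach, as a shift and turn from the pose commanded when the call began, along the tool's axes at that moment; what a row does not reach only later rows make up. A row lasts 1/8 s, in which the tool goes at most 62.5 mm and 10.7 degrees, less where a joint would pass 70% of its speed; a pose out of reach is approached as far as the arm can. A call with a gripper value outside its range is refused whole. "gripper" is the opening, from 0 (shut) to 1 (fully open), set as the call begins (left out, the last holds). The fingers move at their own pace and stop on an object; "force" is the grip in N (left out, the last holds). Time passes only in rows, so rows that repeat a pose let the fingers close. It gives the time, the measured TCP pose, the force, the opening and the grip force at its end, in the units of the state.
- arm.observe(): the state, without advancing time (a new reading comes with each control period).
- arm.get_image(name): name is "scene" or "top" or "wrist"; returns a dict with "image" (400x640x3 uint8, red, green, blue), "mtx" (3x3 intrinsics, pixels), "rvec" (rotation vector, rad) and "tvec" (3), from world to camera coordinates, as OpenCV has them. Camera axes: x right, y down, z forward; pixel columns grow to the right and rows downward; lengths in m; the calibration is good to about 2 mm. A picture is of the moment at which its call begins. There is no depth.
- arm.finish_job(): hands the job in; it is judged then, once.
Trained networks look in the newest picture that a camera, given by its name, has taken for a name from the list of things; names that differ only in an ending like _2 or _b are one class to them, and where a whole thing is asked for, a point or a joint stands for the part that bears it (a point fixed in the world has none). Each returns a list of dicts, best first, with "p" (0 to 1); they miss things now and then, are a little off and sometimes report something else, mostly with a low value. They report only what shows in the picture. A call takes as long as a camera call. They do not tell look-alikes from the thing itself.
- arm.recognise(camera, query): "location" ([x, y, z] in m, in world coordinates, good to about 4 mm: the middle of the surface that is visible of it).
- arm.place_of(camera, query): "location" ([x, y, z] in m, in world coordinates, good to about 4 mm: a listed point, or the origin of a listed thing).
The state is a dict: "time_s": time; "q": joint angles; "qvel": joint speeds; "tau": joint torques, N m; "position": TCP position; "ee_rot": TCP orientation; "ft_force": force on the tool from outside, world axes, zero at the start; "ft_torque": the same for the moment, N m; "width": finger opening in m; "grasp_force": force on a finger pad.
Only numpy, scipy, OpenCV 4.12 (cv2) and the standard library are available. Lean on these libraries where they do the work, as an engineer would, in place of code of your own. Each camera call takes 0.05 s, during which the arm holds its last target. There are 200 camera calls.

## Working session

There is one attempt and no reset: what is moved stays moved. The work goes in short steps, Python scripts to look and compute and a tool call to move; the robot and the scene stay as the last step left them, time stands still between calls to the robot, and variables do not carry over. Pictures are saved under pics/ and viewed, at most 13 in all, crops included, and the job is handed in when it is done.

Besides the shell and the picture viewer there is one more tool, called after ">>>" in YAML: its name, and indented under it one key for each argument. move_arm: Moves the arm, as the interface text tells. Its arguments: {"type":"object","properties":{"linear":{"type":"array","items":{"type":"array","items":{"type":"number"}}},"spin":{"type":"array","items":{"type":"number"}},"gripper":{"type":"number"},"force":{"type":"number"}},"required":["linear","spin"]}

```bash
ls; mkdir -p pics; python3 - <<'E'
from bench import arm
import cv2, numpy as np
s=arm.observe(); print(s['time_s'],s['position'],s['ee_rot'],arm.tip_reach,s['width'])
ims=[]
for c in ['scene','top']:
    d=arm.get_image(c); ims.append(d['image'])
    for q in ['cap_top','lift_point','beam_center','jack_grip','saddle_top','handle_top','jack','near_block','far_block','jar','tin','tape','shim','brush','screwdriver']:
        r=arm.place_of(c,q)
        print(c,q,[(np.round(x['location'],3).tolist(),round(x['p'],2)) for x in r[:3]])
cv2.imwrite('pics/a.png',ims[0][:,:,::-1]);cv2.imwrite('pics/b.png',ims[1][:,:,::-1])
E
```

```text
pics
0.0 [0.26003715 0.59546548 0.40359219] [ 2.04454349e-01  9.78875628e-01 -8.90912489e-04 -3.59999779e-04] 0.1734 0.08518357683729304
scene cap_top [([0.738, 0.008, 0.176], 0.54), ([0.624, 0.019, 0.174], 0.53), ([0.637, -0.137, 0.172], 0.53)]
scene lift_point [([0.492, -0.032, 0.081], 0.82), ([0.5, -0.404, 0.102], 0.33)]
scene beam_center [([0.513, 0.106, 0.126], 0.88), ([0.531, 0.236, -0.001], 0.44)]
scene jack_grip [([0.5, -0.401, 0.102], 0.62), ([0.734, -0.133, -0.001], 0.55)]
scene saddle_top [([0.496, -0.29, 0.065], 0.46)]
scene handle_top [([0.508, -0.515, 0.094], 0.46)]
scene jack [([0.501, -0.376, -0.0], 0.67), ([0.644, 0.216, -0.002], 0.62)]
scene near_block [([0.501, 0.053, -0.001], 0.73)]
scene far_block [([0.534, 0.233, -0.001], 0.71), ([0.499, -0.285, 0.069], 0.4)]
scene jar [([0.736, -0.134, 0.001], 0.66)]
scene tin [([0.729, -0.29, 0.001], 0.85), ([0.498, -0.405, 0.102], 0.53), ([0.647, 0.212, -0.002], 0.31)]
scene tape [([0.646, 0.212, -0.001], 0.94)]
scene shim []
scene brush [([0.494, 0.396, -0.004], 0.69)]
scene screwdriver [([0.351, 0.301, -0.004], 0.53), ([0.4
[... 243 characters left out ...]
[([0.503, -0.408, 0.105], 0.75)]
top saddle_top [([0.503, -0.292, 0.064], 0.65)]
top handle_top [([0.509, -0.519, 0.098], 0.65)]
top jack [([0.498, -0.382, -0.001], 0.59)]
top near_block [([0.505, 0.055, 0.003], 0.76), ([0.513, 0.107, 0.123], 0.43)]
top far_block [([0.535, 0.234, 0.002], 0.76), ([0.498, -0.294, 0.068], 0.21)]
top jar [([0.721, -0.287, 0.004], 0.74), ([0.735, -0.134, 0.006], 0.57)]
top tin [([0.724, -0.288, 0.004], 0.81), ([0.352, 0.3, 0.001], 0.67)]
top tape [([0.641, 0.211, 0.002], 0.58)]
top shim [([0.401, 0.078, 0.0], 0.71), ([0.494, 0.394, -0.003], 0.34)]
top brush [([0.491, 0.394, -0.001], 0.8), ([0.4, 0.081, 0.002], 0.16)]
top screwdriver [([0.35, 0.302, 0.005], 0.61)]
```

View pics/a.png

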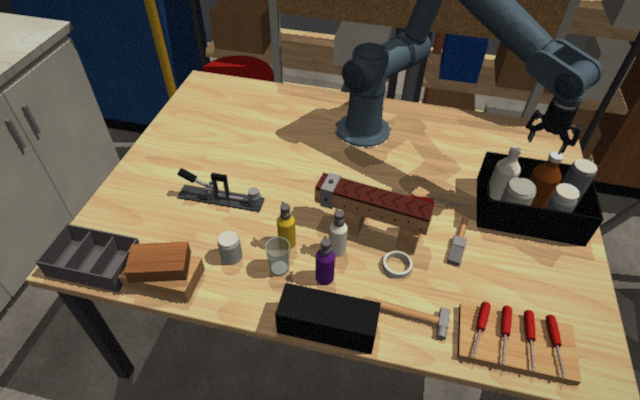

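View pics/b.png

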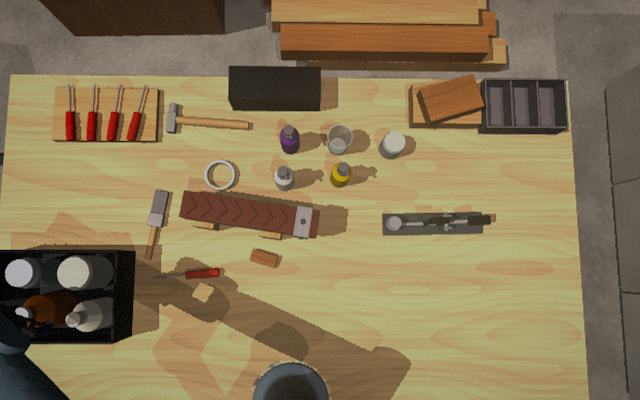

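```bash
python3 - <<'E'
from bench import arm
import numpy as np
for c in ['scene','top']:
    d=arm.get_image(c)
    for q in ['cap_top']:
        r=arm.place_of(c,q)
        for x in r:
            import cv2
            uv=cv2.projectPoints(np.array([x['location']],float),np.array(d['rvec']),np.array(d['tvec']),np.array(d['mtx']),None)[0].ravel()
            print(c,np.round(x['location'],3),round(x['p'],2),uv.round())
E
```

```text
scene [0.738 0.007 0.176] 0.54 [325. 241.]
scene [0.624 0.023 0.173] 0.48 [339. 213.]
scene [ 0.635 -0.136  0.172] 0.44 [284. 206.]
top [ 0.635 -0.135  0.17 ] 0.52 [342. 167.]
top [0.625 0.021 0.175] 0.43 [283. 171.]
top [0.736 0.003 0.173] 0.41 [290. 129.]
```

Three spray bottles carry a cap. They are white at scene (339,213) / top (283,171), yellow at scene (284,206) / top (342,167), and purple at scene (325,241) / top (290,129). The white one stands next to the beam, so it fits the task. The jack is at scene (220,190) / top (435,222), with its saddle towards the beam, and the lift band is at top (305,222). I'll confirm the bottle with a crop.

```bash
cat > h.py <<'E'
from bench import arm
import cv2, numpy as np
from scipy.spatial.transform import Rotation as R
def rel(target, yawdeg, p=None, q=None):
    """tool shift (mm) and spin (rad) from the current pose to TCP target with tool y at world angle yawdeg"""
    s=arm.observe(); p=s['position'] if p is None else p; r=R.from_quat(s['ee_rot'] if q is None else q)
    y=r.apply([0,1,0]); now=np.degrees(np.arctan2(y[1],y[0]))
    sp=-((yawdeg-now+180)%360-180)
    return (r.inv().apply(np.array(target)-p)*1000).round(1), round(np.radians(sp),4)
def st():
    s=arm.observe(); y=R.from_quat(s['ee_rot']).apply([0,1,0])
    print(round(s['time_s'],2),s['position'].round(4),'yaw',round(np.degrees(np.arctan2(y[1],y[0])),2),'F',np.round(s['ft_force'],1),'w',round(s['width'],4),'g',round(s['grasp_force'],1),'q',np.round(s['q'],2))
def look(c,qs,name=None,crop=None,scale=1,f='place_of'):
    d=arm.get_image(c)
    if name:
        im=d['image'][:,:,::-1]
        if crop: im=im[crop[1]:crop[3],crop[0]:crop[2]]
        cv2.imwrite('pics/'+name,cv2.resize(im,None,fx=scale,fy=scale,interpolation=cv2.INTER_CUBIC))
    for q in qs:
        for x in getattr(arm,f)(c,q)[:3]:
            uv=cv2.projectPoints(np.array([x['location']],float),np.array(d['rvec']),np.array(d['tvec']),np.array(d['mtx']),None)[0].ravel()
            print(c,q,np.round(x['location'],4),round(x['p'],2),uv.round())
    return d
E
python3 - <<'E'
from h import *
look('scene',[],'c.png',(240,160,460,290),3)
print(rel([0.26,0.5955,0.46],0), rel([0.56,0.02,0.46],0))
E
```

```text
(array([  0.1,  -0.2, -55.3]), np.float64(1.159)) (array([-505.2, -407.5,  -55.3]), np.float64(1.159))
```

View pics/c.png

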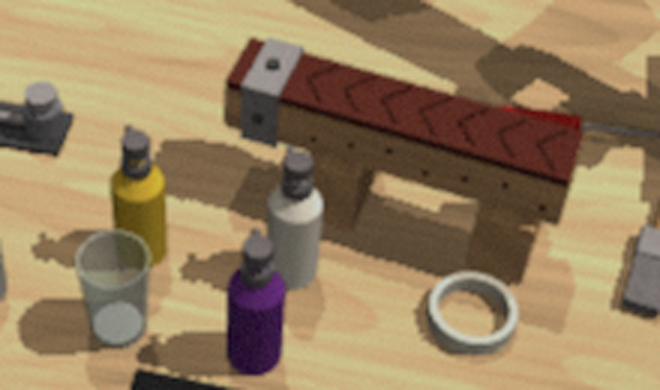

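The crop confirms it: the white bottle at crop (295,230), with its cap at crop (297,170), is beside the beam. The yellow and purple ones are the look-alikes. I'll move over it with the gripper shut.

>>> move_arm:
  linear:
    - [0,0,-55]
    - [-46,-37,-55]
    - [-92,-74,-55]
    - [-138,-111,-55]
    - [-184,-148,-55]
    - [-230,-185,-55]
    - [-276,-222,-55]
    - [-322,-259,-55]
    - [-368,-296,-55]
    - [-414,-333,-55]
    - [-460,-370,-55]
    - [-505,-407,-55]
  spin: [0,0.14,0.28,0.42,0.56,0.7,0.84,0.98,1.1,1.159,1.159,1.159]
  gripper: 0

```text
time_s: 3.35
position: [0.5606, 0.0187, 0.46]
ee_rot: [0.707, 0.707, 0.0, 0.0]
ft_force: [0.5, 0.1, -0.7]
width: -0.0002
grasp_force: 0.0
```

```bash
python3 - <<'E'
from h import *
st()
look('wrist',['cap_top','lift_point','beam_center'],'d.png')
look('wrist',['cap_top'],f='recognise')
look('scene',['cap_top']); look('top',['cap_top'])
E
```

```text
3.35 [0.5606 0.0187 0.46  ] yaw -0.02 F [ 0.5  0.1 -0.7] w -0.0002 g 0.0 q [-0.17 -0.01  1.73  0.    1.42 -0.17]
wrist cap_top [0.6253 0.0248 0.1701] 0.69 [406. 186.]
wrist cap_top [0.7366 0.0077 0.1707] 0.63 [547. 208.]
wrist cap_top [0.7322 0.0083 0.1724] 0.71 [544. 209.]
wrist cap_top [0.6192 0.0239 0.1723] 0.58 [399. 189.]
scene cap_top [0.739  0.007  0.1777] 0.57 [325. 241.]
scene cap_top [0.6247 0.02   0.1709] 0.44 [338. 213.]
scene cap_top [ 0.6345 -0.1348  0.1723] 0.44 [285. 206.]
top cap_top [ 0.6345 -0.1325  0.1692] 0.57 [342. 168.]
top cap_top [0.736  0.0078 0.1717] 0.5 [288. 129.]
```

View pics/d.png

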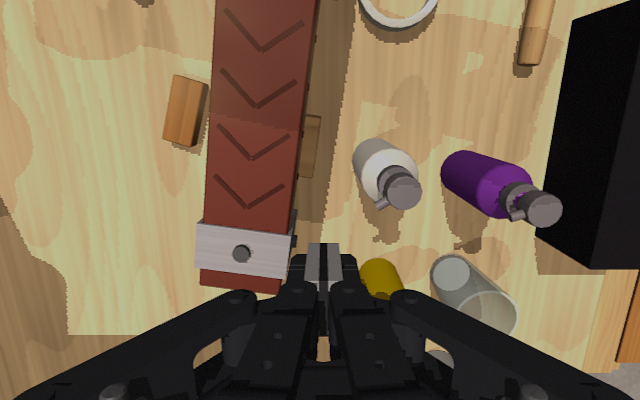

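The white cap's top disc is at (403,191), and purple at (545,209) is kept clear. The beam's band and bolt are at (241,253). I'll back-project these.

```bash
cat >> h.py <<'E'
def bp(d,uv,z):
    uv=np.array(uv,float).reshape(-1,1,2)
    n=cv2.undistortPoints(uv,np.array(d['mtx'],float),None).reshape(-1,2)
    Rm=cv2.Rodrigues(np.array(d['rvec'],float))[0]; t=np.array(d['tvec'],float).ravel()
    c=-Rm.T@t; r=np.c_[n,np.ones(len(n))]@Rm
    return c+r*((z-c[2])/r[:,2])[:,None]
E
python3 - <<'E'
from h import *
d=look('wrist',[])
print('cap',bp(d,[[403,191]],.172).round(4))
print('bolt',bp(d,[[241,253]],.167).round(4))
print('band',bp(d,[[198,221],[297,243],[291,277],[195,265]],.162).round(4))
print('edge',bp(d,[[218,0],[207,215],[318,0],[302,213]],.158).round(4))
c=bp(d,[[403,191]],.172)[0]
print(rel([c[0],c[1],.365],0))
E
```

```text
cap [[0.6218 0.0246 0.172 ]]
bolt [[ 0.4927 -0.0295  0.167 ]]
band [[ 0.458  -0.0034  0.162 ]
 [ 0.5387 -0.0226  0.162 ]
 [ 0.5329 -0.0539  0.162 ]
 [ 0.4517 -0.0428  0.162 ]]
edge [[4.863e-01 1.591e-01 1.580e-01]
 [4.644e-01 5.000e-04 1.580e-01]
 [5.566e-01 1.592e-01 1.580e-01]
 [5.430e-01 2.300e-03 1.580e-01]]
(array([ 2.9, 62. , 94.8]), np.float64(0.0016))
```

>>> move_arm:
  linear:
    - [3,31,45]
    - [4,62,95]
    - [4,62,110]
    - [4,62,117]
  spin: [0,0,0,0]

```text
time_s: 4.4
position: [0.6218, 0.0251, 0.3427]
ee_rot: [0.707, 0.707, -0.0, -0.0]
ft_force: [-1.7, 0.1, 3.4]
width: 0.0001
grasp_force: 1.6
```

```bash
python3 - <<'E'
from h import *
st(); look('wrist',['cap_top'],'e.png')
E
```

```text
4.4 [0.6218 0.0251 0.3427] yaw 0.04 F [-1.7  0.1  3.4] w 0.0001 g 1.6 q [-0.14  0.24  1.68  0.    1.22 -0.14]
wrist cap_top [0.7315 0.0089 0.1715] 0.55 [562. 293.]
wrist cap_top [ 0.7286 -0.1363 -0.0011] 0.38 [424. 330.]
```

View pics/e.png

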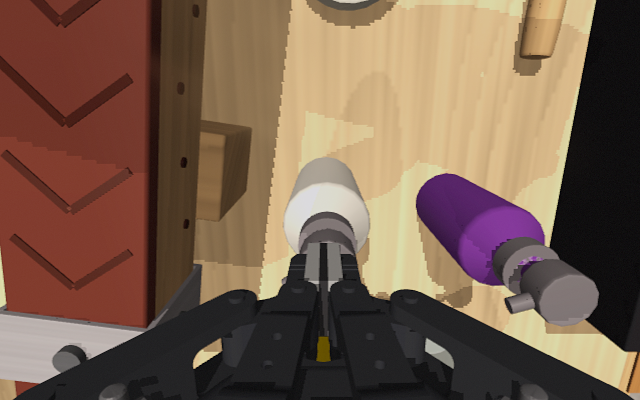

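The tips are on the white cap at (325,245) and pressing with about 3 N. I'll keep pushing down.

>>> move_arm:
  linear:
    - [0,0,3]
    - [0,0,6]
    - [0,0,8]
    - [0,0,8]
  spin: [0,0,0,0]

```text
time_s: 5.0
position: [0.6225, 0.0246, 0.3374]
ee_rot: [0.707, 0.707, 0.001, 0.001]
ft_force: [-4.6, 1.7, 11.0]
width: -0.0001
grasp_force: 5.6
```

>>> move_arm:
  linear:
    - [0,0,2]
    - [0,0,2]
    - [0,0,-10]
    - [0,0,-30]
    - [0,0,-85]
  spin: [0,0,0,0,0]

```text
time_s: 5.62
position: [0.6212, 0.0244, 0.4172]
ee_rot: [0.707, 0.707, -0.002, -0.003]
ft_force: [0.7, -0.6, -0.8]
width: 0.0002
grasp_force: 0.0
```

```bash
python3 - <<'E'
from h import *
st(); look('wrist',['cap_top']);look('scene',['cap_top'])
print(rel([.502,-.36,.45],2.3))
E
```

```text
5.62 [0.6212 0.0244 0.4172] yaw -0.02 F [ 0.7 -0.6 -0.8] w 0.0002 g 0.0 q [-0.14  0.17  1.62 -0.    1.36 -0.14]
wrist cap_top [0.6218 0.024  0.1717] 0.87 [326. 212.]
wrist cap_top [0.735  0.007  0.1726] 0.56 [497. 237.]
scene cap_top [0.625  0.0227 0.1733] 0.65 [339. 213.]
scene cap_top [ 0.6336 -0.1368  0.1718] 0.59 [284. 206.]
scene cap_top [0.7369 0.0108 0.178 ] 0.5 [326. 241.]
(array([-384.5, -120.1,  -28.5]), np.float64(-0.0402))
```

The cap is back up. Next I'll hover behind the jack's grip with the gripper open.

>>> move_arm:
  linear:
    - [-45,-12,-40]
    - [-90,-25,-40]
    - [-135,-37,-40]
    - [-185,-50,-40]
    - [-235,-62,-40]
    - [-285,-75,-40]
    - [-335,-88,-40]
    - [-385,-100,-40]
    - [-435,-112,-40]
    - [-494,-119,-40]
    - [-494,-119,-40]
  spin: [0,0,0,0,0,0,0,-0.02,-0.04,-0.04,-0.04]
  gripper: 1

```text
time_s: 7.2
position: [0.5014, -0.4729, 0.4566]
ee_rot: [0.695, 0.719, -0.0, -0.002]
ft_force: [-0.2, 0.3, 0.0]
width: 0.0856
grasp_force: 0.0
```

```bash
python3 - <<'E'
from h import *
st(); d=look('wrist',['jack_grip','saddle_top','handle_top','jack'],'f.png')
np.savez('f.npz',**{k:np.array(d[k]) for k in('mtx','rvec','tvec')})
look('scene',['jack_grip','saddle_top','handle_top']);look('top',['jack_grip','saddle_top','handle_top'])
E
```

```text
7.2 [ 0.5014 -0.4729  0.4566] yaw 2.02 F [-0.2  0.3  0. ] w 0.0856 g 0.0 q [-0.92  0.3   1.4  -0.    1.45 -0.96]
wrist jack_grip [ 0.5046 -0.4038  0.1006] 0.88 [330. 103.]
wrist handle_top [ 0.5042 -0.5149  0.096 ] 0.91 [325. 218.]
wrist jack [ 0.5028 -0.3797  0.0011] 0.95 [328.  82.]
scene jack_grip [ 0.4978 -0.4071  0.104 ] 0.79 [218. 176.]
scene saddle_top [ 0.5002 -0.2867  0.0642] 0.43 [253. 191.]
scene saddle_top [ 0.3537  0.2999 -0.0054] 0.4 [431. 205.]
scene handle_top [ 0.5074 -0.5129  0.0936] 0.7 [187. 175.]
top jack_grip [ 0.5045 -0.4067  0.1025] 0.97 [440. 220.]
top jack_grip [5.350e-01 2.374e-01 1.000e-04] 0.22 [211. 212.]
top saddle_top [ 0.5037 -0.291   0.066 ] 0.63 [395. 221.]
top saddle_top [ 0.7234 -0.2862  0.0018] 0.47 [388. 150.]
top saddle_top [0.4001 0.0784 0.0006] 0.26 [265. 258.]
top handle_top [ 0.5096 -0.5187  0.0966] 0.45 [480. 219.]
```

View pics/f.png

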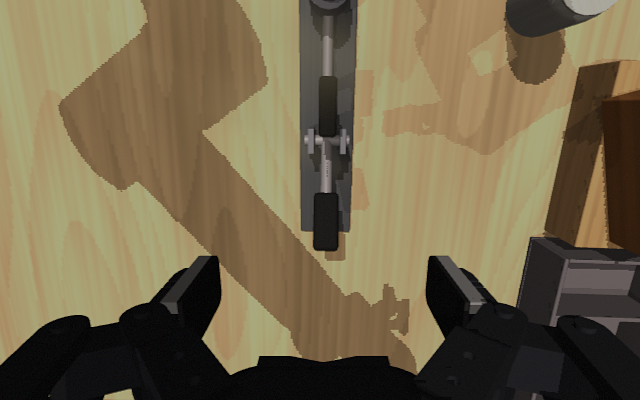

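The jack's grip top is at (328,105), the handle grip at (325,222), and the base edges run at columns 300 and 350–357.

```bash
python3 - <<'E'
from h import *
d=dict(np.load('f.npz'))
print('grip',bp(d,[[328,78],[328,105]],.114).round(4))
print('base',bp(d,[[300,40],[301,230],[356,40],[350,230]],.008).round(4))
print('handle',bp(d,[[325.5,195],[325.5,248]],.095).round(4))
print('R',rel([.504,-.405,.103+.155+.05],1.5))
E
```

```text
grip [[ 0.502  -0.3832  0.114 ]
 [ 0.5028 -0.4054  0.114 ]]
base [[ 0.47   -0.3364  0.008 ]
 [ 0.4751 -0.5612  0.008 ]
 [ 0.5324 -0.3342  0.008 ]
 [ 0.5382 -0.559   0.008 ]]
handle [[ 0.5038 -0.4913  0.095 ]
 [ 0.5059 -0.5479  0.095 ]]
R (array([ 64.1,   3.4, 151.8]), np.float64(0.0141))
```

>>> move_arm:
  linear:
    - [22,1,50]
    - [45,2,100]
    - [67,2,140]
    - [67,2,175]
    - [67,2,197]
    - [67,2,198]
  spin: [0.01,0.01,0.01,0.01,0.01,0.01]

```text
time_s: 8.6
position: [0.5021, -0.4023, 0.2602]
ee_rot: [0.697, 0.718, 0.0, -0.001]
ft_force: [0.8, 0.0, 0.5]
width: 0.0854
grasp_force: 0.0
```

>>> move_arm:
  linear:
    - [0,0,0]
    - [0,0,0]
    - [0,0,0]
    - [0,0,0]
    - [0,0,0]
    - [0,0,0]
  spin: [0,0,0,0,0,0]
  gripper: 0
  force: 60

```text
time_s: 9.35
position: [0.5023, -0.4026, 0.2624]
ee_rot: [0.696, 0.718, -0.0, 0.0]
ft_force: [-4.4, 0.2, 6.1]
width: 0.0148
grasp_force: 60.3
```

```bash
python3 - <<'E'
from h import *
st(); look('scene',['jack_grip','saddle_top','lift_point'])
E
```

```text
9.35 [ 0.5023 -0.4026  0.2624] yaw 1.71 F [-4.4  0.2  6.1] w 0.0148 g 60.3 q [-0.85  0.39  1.66 -0.    1.1  -0.88]
scene jack_grip [ 0.502  -0.4038  0.1077] 0.85 [218. 176.]
scene jack_grip [ 0.352   0.3006 -0.0028] 0.68 [431. 204.]
scene saddle_top [ 0.3509  0.3011 -0.0006] 0.71 [431. 204.]
scene saddle_top [ 0.4976 -0.2879  0.0676] 0.64 [253. 190.]
scene lift_point [ 0.4907 -0.0341  0.0828] 0.91 [329. 198.]
scene lift_point [ 0.3524  0.3009 -0.0065] 0.64 [431. 205.]
```

The jack is gripped. I'll lift it slightly and re-measure with the wrist camera.

>>> move_arm:
  linear:
    - [0,0,-6]
    - [0,0,-12]
    - [0,0,-12]
  spin: [0,0,0]

```text
time_s: 9.93
position: [0.5023, -0.4021, 0.2731]
ee_rot: [0.696, 0.718, 0.0, -0.0]
ft_force: [-0.2, 0.3, -8.1]
width: 0.0149
grasp_force: 58.7
```

```bash
python3 - <<'E'
from h import *
st(); d=look('wrist',['saddle_top','jack_grip'],'g.png')
np.savez('g.npz',**{k:np.array(d[k]) for k in('mtx','rvec','tvec')})
for c in ('scene','top'):
  A={}
  for i in range(4):
    arm.get_image(c)
    for q in ['saddle_top','lift_point','beam_center','near_block','far_block','jack']:
      for x in arm.place_of(c,q)[:3]:
        l=x['location']
        ok={'saddle_top':abs(l[1]+.29)<.04,'lift_point':abs(l[1]+.03)<.03,'beam_center':abs(l[1]-.105)<.03,'near_block':abs(l[1]-.055)<.03,'far_block':abs(l[1]-.235)<.03,'jack':abs(l[1]+.38)<.03}[q]
        if ok and abs(l[0]-.51)<.05: A.setdefault(q,[]).append(l)
  for q in A: print(c,q,len(A[q]),np.mean(A[q],0).round(4))
E
```

```text
9.93 [ 0.5023 -0.4021  0.2731] yaw 1.73 F [-0.2  0.3 -8.1] w 0.0149 g 58.7 q [-0.85  0.37  1.66  0.    1.11 -0.88]
wrist jack_grip [ 0.5036 -0.4032  0.1131] 0.84 [325. 274.]
scene saddle_top 4 [ 0.4979 -0.2872  0.0791]
scene lift_point 4 [ 0.4897 -0.0342  0.0818]
scene beam_center 4 [0.5136 0.1072 0.1265]
scene near_block 4 [ 5.045e-01  5.170e-02 -1.000e-04]
scene far_block 4 [ 5.333e-01  2.353e-01 -2.000e-04]
scene jack 4 [ 0.5005 -0.3786  0.0108]
top saddle_top 4 [ 0.5035 -0.2922  0.0781]
top lift_point 4 [ 0.4952 -0.0324  0.0822]
top beam_center 4 [0.5136 0.1079 0.1232]
top near_block 4 [0.5051 0.0514 0.0025]
top far_block 4 [0.5335 0.2368 0.0015]
top jack 4 [ 0.5012 -0.3797  0.0103]
```

View pics/g.png

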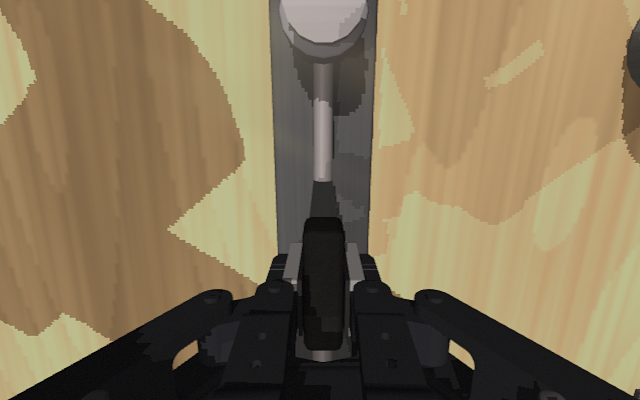

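The saddle disc is at (323,0) with a radius of about 44 px, and the jack hangs straight in the fingers.

```bash
python3 - <<'E'
from h import *
d=dict(np.load('g.npz'))
s=bp(d,[[323.5,-1]],.077)[0]; print('saddle',s, bp(d,[[279,-1],[368,-1],[323.5,43]],.077))
b=bp(d,[[277,250],[268.5,0],[369,250],[376,0]],.019); print(b)
print('rotation now', [np.degrees(np.arctan2(*(b[i+1]-b[i])[[1,0]])) for i in (0,2)])
st_=arm.observe(); r=R.from_quat(st_['ee_rot']); print('tool->saddle in tool mm',r.inv().apply(s-st_['position'])*1000)
# target tool pose
off=(s-st_['position'])[:2]; a=np.radians(81.2-91.5)
c,si=np.cos(a),np.sin(a); o2=np.array([c*off[0]-si*off[1],si*off[0]+c*off[1]])
t=np.array([.4923,-.032])-o2; print('target TCP',t, 'pre', t-.12*np.array([.153,.988]))
print(rel([*(t-.12*np.array([.153,.988])),.2731],1.73-10.3)); print(rel([*t,.2731],1.73-10.3))
E
```

```text
saddle [ 0.49976144 -0.29181558  0.077     ] [[ 0.48068472 -0.29237614  0.077     ]
 [ 0.51883382 -0.29125516  0.077     ]
 [ 0.50028206 -0.30917312  0.077     ]]
[[ 0.47143254 -0.43436961  0.019     ]
 [ 0.46747876 -0.27790638  0.019     ]
 [ 0.53590311 -0.43243046  0.019     ]
 [ 0.52972745 -0.27607711  0.019     ]]
rotation now [np.float64(91.447541181912), np.float64(92.26189755590559)]
tool->saddle in tool mm [110.61392171   0.70830706 196.70324067]
target TCP [ 0.47509467 -0.14126853] pre [ 0.45673467 -0.25982853]
(array([143.9, -41.3,   0.6]), np.float64(0.1796))
(array([261.8, -19.4,   0.6]), np.float64(0.1796))
```

>>> move_arm:
  linear:
    - [36,-10,0]
    - [72,-20,0]
    - [108,-31,0]
    - [143,-41,0]
    - [143,-41,0]
    - [143,-41,0]
  spin: [0.05,0.1,0.14,0.18,0.18,0.18]

```text
time_s: 13.62
position: [0.4574, -0.2609, 0.2743]
ee_rot: [0.758, 0.652, 0.0, 0.001]
ft_force: [0.3, -0.6, -8.5]
width: 0.0148
grasp_force: 59.2
```

```bash
python3 - <<'E'
from h import *
st(); d=look('wrist',['saddle_top','lift_point'],'h.png')
np.savez('h.npz',**{k:np.array(d[k]) for k in('mtx','rvec','tvec')})
print('cam',-cv2.Rodrigues(np.array(d['rvec'],float))[0].T@np.array(d['tvec']).ravel())
for c in ('scene','top'): look(c,['saddle_top','lift_point','jack'])
print(rel([.4750,-.1425,.2731],-8.6))
E
```

```text
13.62 [ 0.4574 -0.2609  0.2743] yaw -8.57 F [ 0.3 -0.6 -8.5] w 0.0148 g 59.2 q [-0.73  0.12  1.96 -0.    1.06 -0.58]
cam [ 0.4683392  -0.19531269  0.24379728]
scene saddle_top [ 0.4736 -0.1479  0.0755] 0.46 [296. 190.]
scene lift_point [ 0.4914 -0.0345  0.0783] 0.81 [328. 200.]
scene jack [ 0.4601 -0.2379  0.011 ] 0.74 [272. 196.]
top saddle_top [ 0.4783 -0.1523  0.0762] 0.49 [346. 230.]
top lift_point [0.5142 0.1069 0.1226] 0.73 [251. 215.]
top lift_point [ 0.4949 -0.0313  0.0825] 0.72 [303. 224.]
top jack [ 0.4599 -0.2389  0.0091] 0.74 [374. 238.]
top jack [0.5037 0.0503 0.003 ] 0.46 [275. 223.]
(array([119.7,  -0. ,   0.5]), np.float64(-0.0))
```

View pics/h.png

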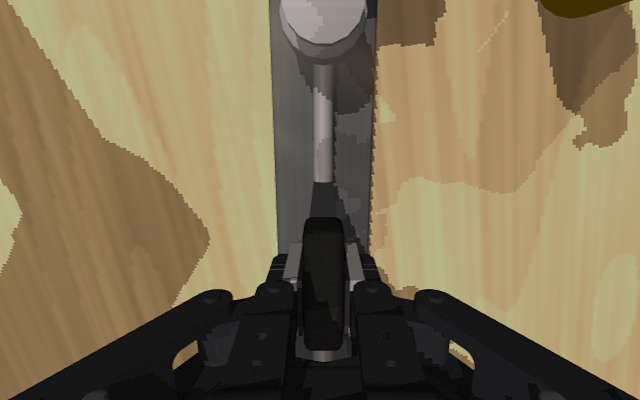

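The jack still hangs straight and lines up with the beam. I'll slide it in by 119 mm.

>>> move_arm:
  linear:
    - [20,0,0]
    - [45,0,0]
    - [70,0,0]
    - [95,0,0]
    - [110,0,0]
    - [119,0,0]
    - [119,0,0]
    - [119,0,0]
  spin: [0,0,0,0,0,0,0,0]

```text
time_s: 15.18
position: [0.4749, -0.1436, 0.2738]
ee_rot: [0.758, 0.652, -0.0, 0.0]
ft_force: [0.5, -0.0, -8.7]
width: 0.015
grasp_force: 59.3
```

```bash
python3 - <<'E'
from h import *
st(); d=look('wrist',['jack_grip','beam_center','lift_point'],'i.png')
np.savez('i.npz',**{k:np.array(d[k]) for k in('mtx','rvec','tvec')})
for c in ('scene','top'): look(c,['jack_grip','lift_point','jack','handle_top'])
print(rel([.4750,-.1425,.2731],-8.6))
E
```

```text
15.18 [ 0.4749 -0.1436  0.2738] yaw -8.62 F [ 0.5 -0.  -8.7] w 0.015 g 59.3 q [-0.52  0.05  2.04 -0.    1.05 -0.37]
scene jack_grip [0.5166 0.1044 0.1233] 0.62 [371. 203.]
scene jack_grip [ 0.4723 -0.1452  0.1135] 0.6 [296. 182.]
scene lift_point [ 0.4912 -0.0328  0.0836] 0.81 [329. 198.]
scene jack [ 0.4763 -0.1211  0.0119] 0.94 [304. 205.]
scene jack [ 0.4619 -0.253   0.1064] 0.42 [266. 176.]
scene handle_top [ 0.4616 -0.2507  0.1067] 0.69 [266. 176.]
scene handle_top [ 0.3523  0.2997 -0.0043] 0.47 [431. 205.]
top jack_grip [ 0.4771 -0.1459  0.116 ] 0.77 [345. 229.]
top lift_point [ 0.4968 -0.032   0.0823] 0.72 [303. 223.]
top jack [ 0.4784 -0.122   0.0109] 0.79 [334. 231.]
top handle_top [ 0.4601 -0.2608  0.1109] 0.73 [388. 236.]
(array([0.5, 0. , 0.6]), np.float64(0.0001))
```

View pics/i.png

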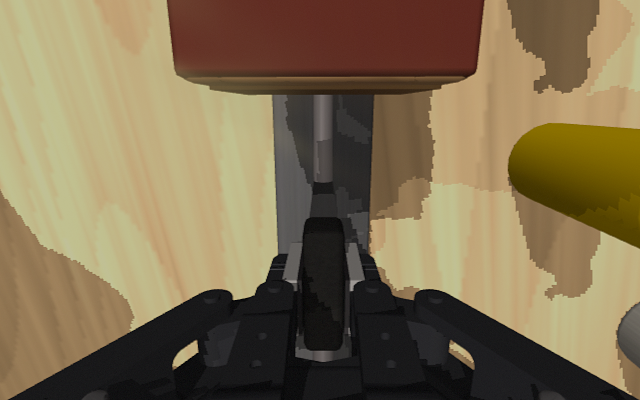

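The beam's end face top corners are at (174,75) and (478,73), and the jack axis is at column 323, so it is well centred. I'll check the distance.

```bash
python3 - <<'E'
from h import *
d=dict(np.load('i.npz')); s=arm.observe(); r=R.from_quat(s['ee_rot'])
f=lambda p: (r.inv().apply(p-s['position'])*1000).round(1)
print('top corners',f(bp(d,[[174,75],[478,73]],.158)))
print('bottom edge',f(bp(d,[[210,90],[435,91]],.088)))
print('top side edges',f(bp(d,[[168,0],[484,0]],.158)))
E
```

```text
top corners [[ 72.8 -33.6 115.7]
 [ 73.1  37.2 115.7]]
bottom edge [[ 72.2 -47.3 185.7]
 [ 71.7  49.2 185.7]]
top side edges [[ 88.4 -33.  115.7]
 [ 88.3  36.7 115.7]]
```

>>> move_arm:
  linear:
    - [1,1,0]
    - [1,1,5]
    - [1,1,9]
    - [1,1,11]
    - [1,1,12]
    - [1,1,12]
  spin: [0,0,0,0,0,0]

```text
time_s: 16.62
position: [0.4762, -0.1422, 0.2626]
ee_rot: [0.758, 0.652, -0.0, -0.0]
ft_force: [-4.2, 2.2, 1.6]
width: 0.0149
grasp_force: 60.7
```

The jack is on the table, so I'll release it.

>>> move_arm:
  linear:
    - [0,0,0]
    - [0,0,0]
    - [0,0,0]
    - [0,0,0]
    - [0,0,-25]
    - [0,0,-65]
    - [0,0,-65]
  spin: [0,0,0,0,0,0,0]
  gripper: 1

```text
time_s: 17.5
position: [0.4771, -0.1428, 0.3303]
ee_rot: [0.758, 0.652, 0.001, 0.004]
ft_force: [0.9, -0.0, 0.1]
width: 0.0854
grasp_force: 0.0
```

>>> move_arm:
  linear:
    - [-40,0,0]
    - [-90,0,0]
    - [-150,0,0]
    - [-190,0,0]
    - [-190,0,0]
    - [-190,0,0]
  spin: [0,0,0,0,0,0]
  gripper: 0

```text
time_s: 18.25
position: [0.4475, -0.3294, 0.3256]
ee_rot: [0.758, 0.652, 0.0, -0.001]
ft_force: [-0.2, 0.8, -0.9]
width: -0.0001
grasp_force: 0.0
```

```bash
python3 - <<'E'
from h import *
st(); d=look('wrist',['jack_grip','handle_top','jack'],'j.png')
np.savez('j.npz',**{k:np.array(d[k]) for k in('mtx','rvec','tvec')})
for c in ('scene','top'): look(c,['jack_grip','lift_point','jack','handle_top'])
E
```

```text
18.25 [ 0.4475 -0.3294  0.3256] yaw -8.59 F [-0.2  0.8 -0.9] w -0.0001 g 0.0 q [-0.84  0.11  1.86  0.    1.17 -0.69]
wrist handle_top [ 0.4567 -0.2512  0.0965] 0.87 [317.  83.]
scene jack_grip [ 0.4701 -0.1446  0.1036] 0.68 [297. 184.]
scene lift_point [ 0.4912 -0.0342  0.0836] 0.66 [328. 198.]
scene jack [ 0.4794 -0.1184  0.    ] 0.94 [304. 209.]
scene handle_top [ 0.4644 -0.2504  0.0949] 0.62 [266. 179.]
scene handle_top [5.066e-01 5.020e-02 3.000e-04] 0.22 [352. 224.]
top jack_grip [ 0.4737 -0.1485  0.1064] 0.85 [346. 231.]
top lift_point [ 0.4931 -0.033   0.0829] 0.83 [303. 224.]
top lift_point [ 0.3467  0.2987 -0.001 ] 0.42 [188. 277.]
top jack [ 0.48   -0.122  -0.0018] 0.97 [334. 231.]
top handle_top [ 0.4608 -0.2552  0.0951] 0.77 [385. 236.]
```

View pics/j.png

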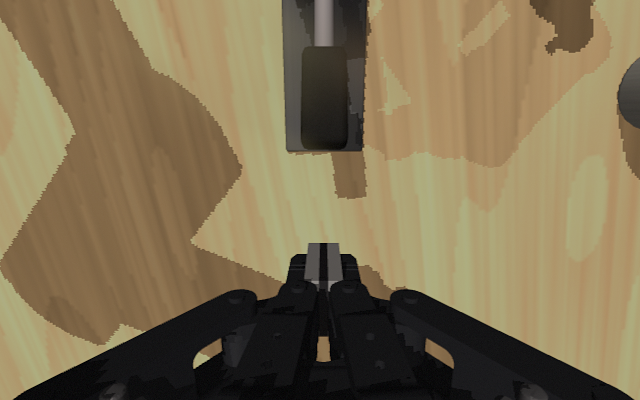

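The handle grip is at (325,97), and the jack stands square. I'll work out where to push.

```bash
python3 - <<'E'
from h import *
d=dict(np.load('j.npz')); s=arm.observe(); r=R.from_quat(s['ee_rot'])
f=lambda p: (r.inv().apply(p-s['position'])*1000).round(1)
print('handle c',f(bp(d,[[325,93]],.095)),'rear',f(bp(d,[[325,147]],.109)),'base rear',f(bp(d,[[286,151],[363,151]],.008)))
print('det', f(np.array([.4606,-.2523,.095])))
E
```

```text
handle c [[ 74.    1.3 231.7]] rear [[ 45.8   1.3 217.7]] base rear [[ 30.9 -30.8 318.7]
 [ 30.9  33.2 318.7]]
det [ 78.8   1.2 231.7]
```

>>> move_arm:
  linear:
    - [33,1,0]
    - [66,1,10]
    - [66,1,30]
    - [66,1,50]
    - [66,1,58]
    - [66,1,66]
    - [66,1,74]
    - [66,1,82]
    - [66,1,90]
    - [66,1,96]
    - [66,1,101]
    - [66,1,105]
  spin: [0,0,0,0,0,0,0,0,0,0,0,0]

```text
time_s: 20.45
position: [0.459, -0.2663, 0.2228]
ee_rot: [0.758, 0.652, -0.001, 0.002]
ft_force: [-3.0, -3.9, 8.4]
width: 0.0001
grasp_force: 4.1
```

>>> move_arm:
  linear:
    - [0,0,2]
    - [0,0,4]
    - [0,0,5]
    - [0,0,5]
  spin: [0,0,0,0]

```text
time_s: 20.95
position: [0.459, -0.2664, 0.2181]
ee_rot: [0.758, 0.652, -0.001, 0.002]
ft_force: [-3.5, -4.2, 7.8]
width: 0.0001
grasp_force: 4.4
```

```bash
python3 - <<'E'
from h import *
st(); look('scene',['handle_top','lift_point','saddle_top'],'k.png',(200,130,460,290),3)
E
```

```text
20.95 [ 0.459  -0.2664  0.2181] yaw -8.57 F [-3.5 -4.2  7.8] w 0.0001 g 4.4 q [-0.74  0.22  1.97 -0.    0.95 -0.59]
scene handle_top [ 0.4592 -0.2637  0.0441] 0.4 [264. 188.]
scene lift_point [ 0.4907 -0.0332  0.0978] 0.66 [329. 195.]
scene saddle_top [ 0.4883 -0.0287  0.0996] 0.45 [330. 195.]
```

View pics/k.png

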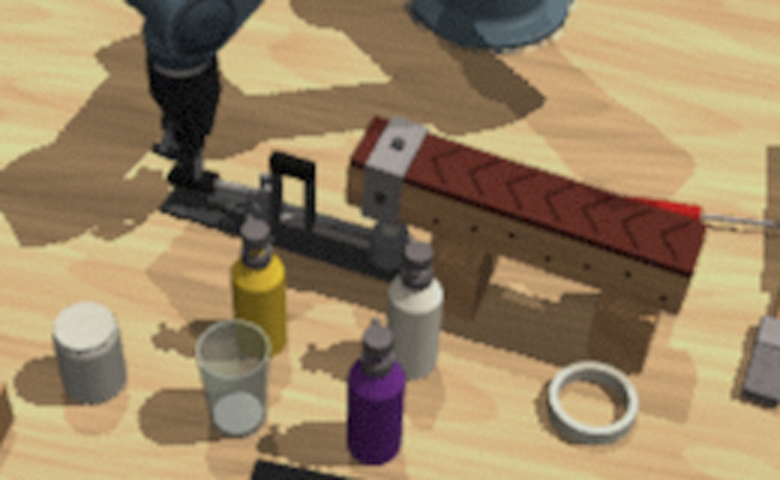

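The beam's end is lifted, with the saddle under the band at crop (390,245). I'll push on to the stop.

>>> move_arm:
  linear:
    - [0,0,2]
    - [0,0,3]
    - [0,0,3]
    - [0,0,3]
  spin: [0,0,0,0]

```text
time_s: 21.65
position: [0.4594, -0.2666, 0.2174]
ee_rot: [0.758, 0.652, -0.001, 0.002]
ft_force: [-10.2, 0.3, 26.4]
width: -0.0001
grasp_force: 13.1
```

The handle is at its stop. I'll let it come up fully and gently.

>>> move_arm:
  linear:
    - [0,0,-6]
    - [0,0,-12]
    - [0,0,-18]
    - [0,0,-24]
    - [0,0,-30]
    - [0,0,-36]
    - [0,0,-44]
    - [0,0,-52]
    - [0,0,-60]
    - [0,0,-75]
    - [0,0,-80]
    - [0,0,-80]
  spin: [0,0,0,0,0,0,0,0,0,0,0,0]

```text
time_s: 23.15
position: [0.4585, -0.2652, 0.2944]
ee_rot: [0.758, 0.652, -0.0, 0.001]
ft_force: [0.1, 1.0, 0.3]
width: -0.0001
grasp_force: 0.0
```

```bash
python3 - <<'E'
from h import *
st()
for c in ('scene','top'): look(c,['handle_top','lift_point','jack','beam_center','saddle_top'])
E
```

```text
23.15 [ 0.4585 -0.2652  0.2944] yaw -8.6 F [0.1 1.  0.3] w -0.0001 g 0.0 q [-0.74  0.1   1.94 -0.    1.1  -0.59]
scene handle_top [ 0.4604 -0.2491  0.0965] 0.59 [267. 178.]
scene lift_point [ 0.4915 -0.0342  0.0828] 0.59 [328. 199.]
scene jack [ 0.477  -0.1196 -0.0009] 0.61 [304. 208.]
scene jack [ 0.6459  0.2136 -0.001 ] 0.32 [396. 267.]
scene beam_center [0.5158 0.104  0.1253] 0.63 [371. 202.]
top lift_point [ 0.4948 -0.0324  0.0801] 0.8 [303. 224.]
top lift_point [ 0.3983  0.0784 -0.0005] 0.75 [265. 259.]
top jack [ 4.799e-01 -1.200e-01  1.000e-04] 0.67 [333. 231.]
top beam_center [0.515  0.1095 0.1233] 0.66 [250. 215.]
top saddle_top [0.3527 0.3004 0.0005] 0.28 [187. 275.]
```

The handle is fully up and the beam has settled. Now the second push, from z 0.294 to about 0.2165.

>>> move_arm:
  linear:
    - [0,0,15]
    - [0,0,25]
    - [0,0,33]
    - [0,0,41]
    - [0,0,49]
    - [0,0,56]
    - [0,0,62]
    - [0,0,67]
    - [0,0,72]
    - [0,0,76]
    - [0,0,78]
    - [0,0,79]
  spin: [0,0,0,0,0,0,0,0,0,0,0,0]

```text
time_s: 25.25
position: [0.4592, -0.2665, 0.2175]
ee_rot: [0.758, 0.652, -0.001, 0.001]
ft_force: [-9.1, -0.0, 25.0]
width: 0.0001
grasp_force: 12.2
```

>>> move_arm:
  linear:
    - [0,0,0]
    - [0,0,0]
  spin: [0,0]

```text
time_s: 25.5
position: [0.4592, -0.2665, 0.2176]
ee_rot: [0.758, 0.652, -0.001, 0.001]
ft_force: [-8.2, -1.6, 20.3]
width: -0.0
grasp_force: 10.5
```

```bash
python3 - <<'E'
from h import *
st()
for c in ('scene','top'): look(c,['lift_point','jack','beam_center','jar','tin','tape','shim','brush','screwdriver'])
st(); print(arm.finish_job())
E
```

```text
25.5 [ 0.4592 -0.2665  0.2176] yaw -8.55 F [-8.2 -1.6 20.3] w -0.0 g 10.5 q [-0.74  0.23  1.96 -0.    0.95 -0.59]
scene lift_point [ 0.4908 -0.0318  0.0985] 0.77 [329. 195.]
scene jack [ 0.4776 -0.1151 -0.0027] 0.83 [305. 209.]
scene beam_center [0.5155 0.1073 0.1368] 0.59 [372. 200.]
scene jar [ 0.4937 -0.0289  0.1014] 0.71 [330. 195.]
scene jar [ 0.7371 -0.1343  0.    ] 0.61 [278. 269.]
scene tin [ 0.7288 -0.2889 -0.0027] 0.76 [231. 257.]
scene tape [0.6454 0.2136 0.0014] 0.69 [396. 267.]
scene brush [ 4.957e-01  3.952e-01 -3.000e-04] 0.95 [458. 241.]
scene brush [ 0.4774 -0.1178 -0.0005] 0.51 [305. 208.]
scene screwdriver [ 0.3515  0.3022 -0.0014] 0.68 [432. 204.]
top lift_point [ 0.4952 -0.0296  0.0969] 0.73 [302. 223.]
top jack [ 0.4779 -0.1233 -0.001 ] 0.9 [334. 232.]
top beam_center [0.5128 0.1066 0.1343] 0.88 [250. 215.]
top jar [ 0.7382 -0.132   0.0064] 0.78 [337. 145.]
top tin [ 0.7268 -0.2888  0.0031] 0.76 [389. 149.]
top tin [ 0.737  -0.1315  0.0082] 0.72 [337. 145.]
top tape [6.411e-01 2.105e-01 5.000e-04] 0.57 [221. 176.]
top shim [ 0.3986  0.0775 -0.0017] 0.72 [265. 259.]
top shim [ 5.314e-01  2.380e-01 -5.000e-04] 0.16 [211. 213.]
top brush [ 0.4931  0.3941 -0.0023] 0.6 [156. 226.]
top screwdriver [0.3543 0.3007 0.0022] 0.58 [187. 274.]
26.5 [ 0.4592 -0.2664  0.2176] yaw -8.54 F [-7.6 -1.6 20.5] w 0.0001 g 10.4 q [-0.74  0.23  1.96 -0.    0.95 -0.59]
the job is handed in; nothing more can be done
None
```

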